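# Slide the drip tray home under the dish rack

### The job

Slide the drip tray along the counter, without lifting it, into the open front of the dish rack and under its bars, keeping clear of the underside. Push it in until it meets the rubber buffer hidden at the back, press it there firmly but gently (about 10 N, never as much as 18 N) for a second, then let go and leave it touching the buffer. Leave the soap bottle, mug and bowl where they are.

Things in the scene. Friction and masses are not known exactly. Their poses are not given: they have to be found in the camera images.
- tray: Aluminium drip tray, loose, about 0.45 kg: open pan 140 (x) x 150 (y) x 30 mm high. Origin: on its underside, middle of the pan; +x points to its back edge, which enters the rack first (70 mm off); z up. A flat tongue, 50 wide, 6 high, runs out from the front edge to x = -135 mm; on it an upright grip fin, 14 mm thick (y), from x = -145 to -100 mm, top 50 mm above the counter.
- fin (a point): Point to pinch on the tray's upright fin, across its 14 mm thickness (fingers close along the tray's y): 122 mm in front (-x) of the tray's origin, on its centre line, 35 mm above its underside (fin top 15 mm above this point). Axes as the tray.
- tray_back (a point): Middle of the tray's back edge, 70 mm behind (+x of) the tray's origin, 16 mm above its underside. Axes as the tray.
- rack: Low steel dish rack, fast on the counter, 180 wide (y), 210 deep (x), open mouth towards the robot. Origin: on the counter, middle of the mouth, plane of the front edge; +x points into the rack, z up. Its side walls form a channel 158 mm wide (4 mm free each side of the tray), flared over the first 35 mm. Walls 46 mm high, bars on top to 48, thin side rims to 71.
- mouth (a point): The rack's origin again. Inside, a sprung rubber buffer 90 mm wide stops the tray's back edge: its face is 129 to 154 mm in from here, different each time and not measured: feel for it. It gives 1 mm per 8 N, at most 4 mm, damped. Press with 7 to 16 N on top of the tray's sliding friction (1 to 6 N, more if you bear down on it). Home, the fin's pinch point is 36 to 63 mm in front of the mouth.
- deck: The bars that form the top of the rack, fixed to it and the overhang to keep clear of: underside 40 mm above the counter (10 mm above the tray's rim), top 48 mm. A washed white bowl, 110 across, is fixed upside down on their rear part, to 98 mm high. Same origin and axes as the rack.
- soap: Soap bottle, 56 mm across, 150 high, on the counter to the right of the rack (-y side). Bystander. Origin under its centre.
- mug: White mug, 76 mm across, 85 high, on the counter to the left of the rack (+y side). Bystander. Origin under its centre.
- bowl: Blue bowl, 110 mm across, 45 high, upright on the counter to the right of the tray (-y side). Bystander. Origin under its centre.

How it is judged (in metres and radians):
On the way, in this order (a step that is already met when the one before it is completed fails the run):
1. the tray's back edge is 40 mm or more inside the mouth, straight in the channel, flat on the counter (x of tray_back in the frame of rack above 0.04 m and angle between the x axis of tray and the x axis of rack, either way round below 0.1 rad and height (world z) of tray below 0.008 m), for 0.1 s.
2. the tray is pressed on the buffer with more than 5 N for 0.5 s, within the rack (contact force between tray and buffer_c0 above 5 N and x of tray_back in the frame of rack above 0.122 m), for 0.5 s.
At the end, for the whole second after the job is handed in: The tray lies flat and still under the rack, in line with it (0.06 rad), its back edge against the buffer (gap under 4 mm; the pad's centre, 7 mm behind its face, is less than 11 mm beyond the tray's back edge) (x of buffer_c0 in the frame of tray_back below 0.011 m and x of tray_back in the frame of rack above 0.124 m and angle between the x axis of tray and the x axis of rack, either way round below 0.06 rad and height (world z) of tray below 0.004 m and angle between tray's own z axis and vertical below 0.03 rad and linear speed of tray below 0.01 m/s); the robot touches nothing.
It fails at once if the tray touches the underside of the rack's bars with more than 1 N (contact force between tray and deck above 1 N).
It fails at once if the tray is pushed against the rack or its buffer with more than 18 N (contact force between tray and rack above 18 N).
It fails at once if the tray is lifted off the counter by more than 12 mm (height (world z) of tray above 0.012 m).
It fails at once if the soap bottle, mug or bowl is moved more than 15 mm (distance of any of soap, mug, bowl from where it was at the start of the episode above 0.015 m).
It also fails if it takes over 69 s, if anything falls off the work surface, if the arm or the gripper's body presses on something with over 40 N, if the wrist force passes 120 N, or if a joint passes its speed limit or range.

### The arm

A 7-joint arm with a two-finger parallel gripper is mounted at the origin on the work surface. World frame = base frame: x ahead of the robot, y to its left, z up, the work surface at z = 0. Lengths are in mm, angles in rad, forces in N, time in s.
With the tool pointing down it reaches from about 400 to 900 mm from the base axis. Payload 5.6 kg.
Tool frame: the origin (TCP) lies midway between the tips of the shut fingers; the grasp point (between the pads) lies 19 mm behind it; z points along the fingers, y is the line along which they close (so a half turn about z gives the same grasp; the last joint's range is limited). The gripper opens to 92 mm and grips with 3 to 60 N. Pads are 20 mm wide; open, the fingers measure 128 mm over their backs; the gripper's body (75 mm by 189 mm) begins 69 mm behind the grasp point.
Start: joints at [-1.289, 0.468, -0.012, 1.603, 0.006, 1.071, -0.056], TCP at [207.469, 616.008, 214.592] pointing down, gripper open.
Joint ranges: [-2.53, 2.53], [-0.31, 2.02], [-1.57, 1.55], [0.28, 2.44], [-1.29, 4.43], [0.15, 1.84], [-2.92, 2.92]. Speed limits (rad/s): [2.57, 2.57, 3.14, 3.14, 3.14, 3.14, 3.14].

### API

Orientations are given as a rotation vector (axis times angle).
In Python, from cell import robot, grip, kin, viewer gives the robot as it stands. Calls block until the motion is done:
- robot.movep(position, orientation): joint-space move of the TCP to a pose.
- robot.servo_line(position, feed=150, rotation=None): straight line of the TCP; rotation=None keeps the orientation; feed is the mean speed in mm/s.
- robot.goto_joints(angles): joint-space move.
- grip(opening, newtons=None): opening from 0.0 (shut) to 1.0 (fully open); newtons is the grip in N (None keeps the last); returns when the fingers have stopped.
- robot.hold(seconds).
- kin.ik(position, orientation): joint angles nearest the present ones, or None.
- robot.observe(): the state.
- viewer.read_camera(name): name is "side" or "top"; returns the picture (400x640x3 uint8, red, green, blue); there is no depth.
- viewer.camera_info(name): a dict with "camera_matrix" (3x3 intrinsics, pixels), "R" (3x3) and "t" (3): a world point X has camera coordinates R X + t. Camera axes: x right, y down, z forward; pixel columns grow to the right and rows downward; lengths in mm; the calibration is good to about 2 mm. A picture is of the moment at which its call begins. camera_info takes no time and is no camera call.
A pose or a line that the arm cannot do raises robot.IKError and nothing moves.
- robot.job_done(): hands the job in; it is judged then, once.
Trained networks look in the newest picture that a camera, given by its name, has taken for a name from the list of things; names that differ only in an ending like _2 or _b are one class to them, and where a whole thing is asked for, a point or a joint stands for the part that bears it (a point fixed in the world has none). Each returns a list of dicts, best first, with "confidence" (0 to 1); they miss things now and then, are a little off and sometimes report something else, mostly with a low value. They report only what shows in the picture. A call takes as long as a camera call.
- viewer.silhouettes(name, camera): "mask" (400x640 bool, what is visible of it).
- viewer.pinpoint(name, camera): "at" ([x, y, z] in mm, in the coordinates of the camera as it stood for that picture, good to about 4 mm: a listed point, or the origin of a listed thing).
The state is a dict: "t": time; "joints": joint angles; "joint_velocities": joint speeds; "joint_torque": joint torques, N m; "tcp_pos": TCP position; "tcp_rot": TCP orientation; "contact_force": force on the tool from outside, world axes, zero at the start; "wrist_torque": the same for the moment, N m; "grip_width": opening from 0.0 (shut) to 1.0 (fully open); "grip_force": force on a finger pad.
Only numpy, scipy, OpenCV 4.12 (cv2) and the standard library are available. Lean on these libraries where they do the work, as an engineer would, in place of code of your own. Each camera call takes 0.05 s, during which the arm holds its last target. There are 200 camera calls.

## Working session

There is one attempt and no reset: what is moved stays moved. The work goes in short steps, each a Python script; the robot and the scene stay as the last script left them, time stands still between calls to the robot, and variables do not carry over. Pictures are saved under pics/ and viewed, at most 10 in all, crops included, and the job is handed in when it is done.

```bash
mkdir -p pics; ls
cat > h.py <<'E'
import numpy as np, cv2
from cell import robot, grip, kin, viewer
def cam(n):
    c=viewer.camera_info(n); return [np.array(c[k],float) for k in("camera_matrix","R","t")]
def world(p,n):
    K,R,t=cam(n); return R.T@(np.array(p)-t)
def px(X,n):
    K,R,t=cam(n); u=K@(R@np.array(X,float)+t); return u[:2]/u[2]
def tri(a,b):
    P=[]
    for n in("side","top"):
        K,R,t=cam(n); P.append(K@np.c_[R,t])
    X=cv2.triangulatePoints(P[0],P[1],np.array(a,float).reshape(2,1),np.array(b,float).reshape(2,1)); return (X[:3]/X[3]).ravel()
def onplane(u,n,z):
    K,R,t=cam(n); d=R.T@np.linalg.inv(K)@[u[0],u[1],1]; c=-R.T@t; return c+d*(z-c[2])/d[2]
E
python3 - <<'E'
from h import *
np.set_printoptions(precision=1,suppress=True)
for n in("side","top"):
    cv2.imwrite(f"pics/{n}0.png",viewer.read_camera(n)[:,:,::-1])
    print(n,(-cam(n)[1].T@cam(n)[2]))
    for o in("tray","fin","tray_back","rack","mouth","soap","mug","bowl"):
        print(o,[(world(d["at"],n),round(d["confidence"],2)) for d in viewer.pinpoint(o,n)[:2]])
s=robot.observe();print(s)
E
```

```text
pics
side [ 399.2 -812.   855.6]
tray [(array([570.1,  -4.3,   0.6]), 0.91)]
fin [(array([454.7,   6.2,  34.8]), 0.69)]
tray_back [(array([639.1,  -8.9,  17.1]), 0.83)]
rack [(array([732. ,  26.6,  -0.9]), 0.66)]
mouth [(array([731.3,  27.2,   0.3]), 0.6), (array([ 472.9, -322.8,   -0.2]), 0.21)]
soap [(array([ 742. , -154.1,   -1.1]), 0.74), (array([732.3,  32.6,  -0.9]), 0.63)]
mug [(array([ 741.1, -154.1,   -2. ]), 0.7), (array([728. ,  30. ,  -0.7]), 0.66)]
bowl [(array([ 473.2, -319.9,   -2.7]), 0.75)]
top [ 390.2    2.7 1155.9]
tray [(array([570.3,  -0.9,  -0.6]), 0.84)]
fin [(array([447.1,   6.4,  31.9]), 0.93), (array([ 736.5, -152.4,   -0.2]), 0.62)]
tray_back [(array([638.5,  -8. ,  15.5]), 0.76)]
rack [(array([729.7,  28.5,  -1.3]), 0.79)]
mouth []
soap [(array([ 737.4, -153.4,   -0.2]), 0.81)]
mug [(array([729.3, 213.9,  -3.3]), 0.6)]
bowl [(array([ 474.5, -320. ,   -0.9]), 0.76)]
{'t': 0.9, 'joints': array([-1.3,  0.5, -0. ,  1.6,  0. ,  1.1, -0.1]), 'joint_velocities': array([-0.,  0., -0.,  0., -0.,  0., -0.]), 'joint_torque': array([ -0. , -52. ,  -0. , -24.4,  -0.1,   0. ,   0. ]), 'tcp_pos': array([207.4, 616. , 214.6]), 'tcp_rot': array([0.5, 3.1, 0. ]), 'contact_force': array([-0.5, -0.5, -1.1]), 'wrist_torque': array([-0.1, -0. , -0. ]), 'grip_force': 0.0, 'grip_width': 1.003888632756597}
```

View pics/top0.png

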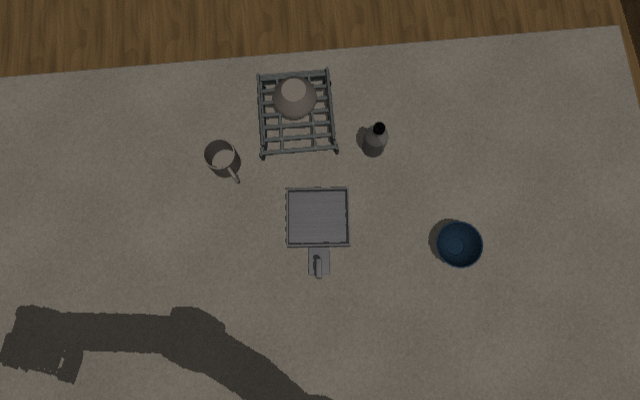

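View pics/side0.png

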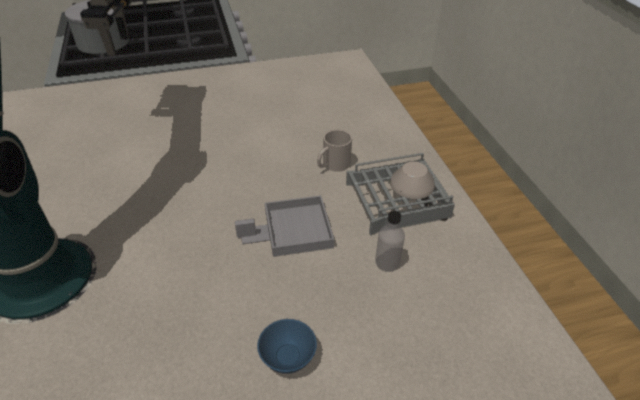

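Run:
```python
from h import *
np.set_printoptions(precision=1,suppress=True)
for o in("tray","rack","deck"):
    ds=viewer.silhouettes(o,"top")
    if ds:
        m=ds[0]["mask"].astype(np.uint8); cs=max(cv2.findContours(m,0,2)[0],key=cv2.contourArea)
        print(o,ds[0]["confidence"],m.sum(),cv2.minAreaRect(cs),cv2.approxPolyDP(cs,3,True)[:,0].tolist())
im=cv2.imread("pics/top0.png")
cv2.imwrite("pics/top_crop.png",cv2.resize(im[90:310,290:640],None,fx=2.28,fy=2.28,interpolation=2)[:600,:800])
```

```text
tray 0.68 4106 ((295.7359619140625, 114.40911865234375), (86.1351089477539, 77.5260009765625), 85.79464721679688) [[326, 69], [257, 75], [261, 159], [266, 154], [304, 150], [337, 152]]
rack 0.94 4494 ((295.4150085449219, 113.96588134765625), (86.6120376586914, 79.47174072265625), 85.30131530761719) [[327, 68], [257, 75], [262, 160], [267, 154], [332, 150], [337, 154]]
deck 0.87 3377 ((295.57623291015625, 113.43977355957031), (78.33751678466797, 75.32038879394531), 85.36454010009766) [[325, 72], [259, 79], [275, 82], [273, 88], [260, 92], [273, 95], [271, 101], [261, 103], [273, 104], [277, 112], [262, 116], [279, 117], [278, 125], [263, 128], [278, 128], [280, 134], [264, 141], [281, 144], [278, 150], [262, 151], [263, 155], [336, 148], [315, 144], [317, 137], [331, 136], [314, 132], [316, 125], [330, 123], [313, 120], [315, 113], [329, 111], [314, 108], [317, 100], [327, 100], [327, 96], [318, 97], [315, 92], [326, 85], [310, 81]]
```

The top view shows the rack at about (257–337, 69–158), turned a few degrees, with the tray at (286–349, 187–247) and its fin at (318, 265). The soap is at (376, 138), the mug at (221, 155) and the blue bowl at (459, 244). The side view agrees, with the tray's pan at (300, 225), the fin at (245, 230) and the rack at (400, 190).

View pics/top_crop.png

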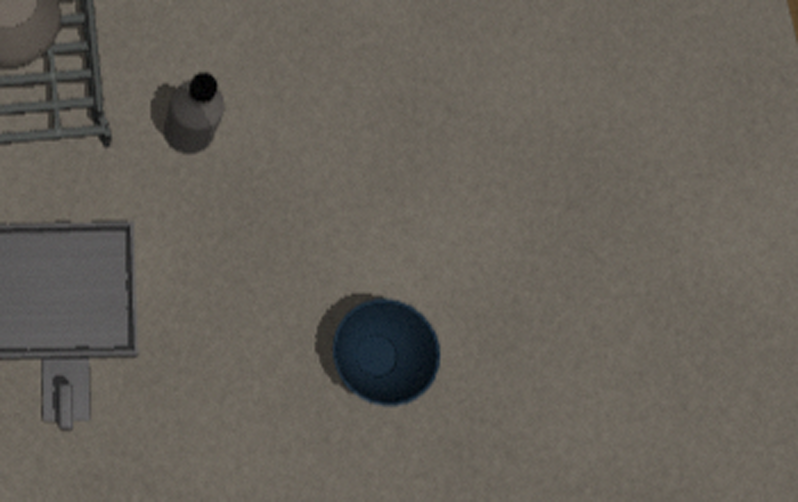

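```bash
cat > fit.py <<'E'
from h import *
from scipy.optimize import minimize
np.set_printoptions(precision=2,suppress=True)
def box(x0,x1,y0,y1,z0,z1): return np.array([[x,y,z] for x in(x0,x1) for y in(y0,y1) for z in(z0,z1)],float)
MODEL={"rack":[box(0,210,-90,90,0,48),box(0,210,-90,-86,0,71),box(0,210,86,90,0,71)],
 "tray":[box(-70,70,-75,75,0,30),box(-135,-70,-25,25,0,6),box(-145,-100,-7,7,0,50)]}
def pose(b,p):
    c,s=np.cos(p[2]),np.sin(p[2]); return b@np.array([[c,-s,0],[s,c,0],[0,0,1]]).T+[p[0],p[1],0]
def mask(name,p,n,parts=None):
    K,R,t=cam(n); S=3; m=np.zeros((400*S,640*S),np.uint8)
    for b in MODEL[name]:
        X=pose(b,p)@R.T+t; u=X@K.T; u=u[:,:2]/u[:,2:]
        cv2.fillConvexPoly(m,cv2.convexHull(np.round(((u+.5)*S-.5)*16).astype(np.int32)),1,shift=4)
    return cv2.resize(m.astype(np.float32),(640,400),interpolation=cv2.INTER_AREA)
def fill(m):
    m=cv2.morphologyEx(m.astype(np.uint8),cv2.MORPH_CLOSE,np.ones((3,3)))
    o=np.zeros_like(m); cs=cv2.findContours(m,0,2)[0]; cv2.drawContours(o,cs,-1,1,-1); return o
def fit(name,p0,ms):
    def cost(q): return sum(np.abs(mask(name,[q[0],q[1],q[2]/100],n)-m).sum() for n,m in ms.items())
    q0=np.array([p0[0],p0[1],p0[2]*100]); 
    r=minimize(cost,q0,method="Nelder-Mead",options=dict(initial_simplex=np.vstack([q0,q0+[6,0,0],q0+[0,6,0],q0+[0,0,5]]),xatol=.05,fatol=.1))
    return np.array([r.x[0],r.x[1],r.x[2]/100]),r.fun,sum(m.sum() for m in ms.values())
E
python3 - <<'E'
from fit import *
A={}
for n in("side","top"):
    viewer.read_camera(n)
    for o in("rack","tray"):
        ds=viewer.silhouettes(o,n)
        for d in ds: print(n,o,round(d["confidence"],2),d["mask"].sum(),np.argwhere(d["mask"]).mean(0))
        A[n+o]=[d["mask"] for d in ds]
np.savez("masks.npz",**{k:np.array(v) for k,v in A.items()})
def pick(n,o,c):
    return min(A[n+o],key=lambda m:np.linalg.norm(np.argwhere(m).mean(0)[::-1]-px(c,n)))
for o,p0,c in(("rack",[731,28,.08],[830,36,30]),("tray",[570,-2,-.06],[555,0,15])):
    ms={n:fill(pick(n,o,c)) for n in("side","top")}
    for k in(("top",),("side",),("top","side")):
        print(o,k,*fit(o,p0,{n:ms[n] for n in k}))
E
```

```text
side rack 0.93 4303 [192.36 403.86]
side rack 0.3 4032 [226.73 290.13]
side tray 0.95 3981 [227.03 290.14]
top rack 0.57 4098 [107.63 294.51]
top tray 0.78 4438 [223.16 317.57]
rack ('top',) [731.7   28.94   0.01] 710.3333740234375 5858
rack ('side',) [729.56  26.83   0.01] 1478.22216796875 4862
rack ('top', 'side') [729.69  29.89  -0.  ] 2190.22216796875 10720
tray ('top',) [570.76  -0.93  -0.07] 113.66666412353516 4439
tray ('side',) [572.15  -3.04  -0.08] 152.44444274902344 3981
tray ('top', 'side') [571.51  -1.12  -0.07] 330.8888854980469 8420
```

The crop missed the rack: it shows the tray's right edge, the soap and the blue bowl at (387, 352). The tray fits well. The rack fit leaves large residuals, so I'll check it with an overlay.

Run:
```python
from fit import *
A=np.load("masks.npz")
rows=[]
for n,(r0,c0),p in(("top",(55,240),[731.7,28.9,.01]),("side",(140,335),[731.7,28.9,.01])):
    im=cv2.imread(f"pics/{n}0.png"); S=3.2
    v=cv2.resize(im[r0:r0+120,c0:c0+125],None,fx=S,fy=S,interpolation=cv2.INTER_CUBIC); v=cv2.convertScaleAbs(v,alpha=1.6)
    w=v.copy()
    for b,col in((MODEL["rack"][1],(0,0,255)),(MODEL["rack"][2],(0,255,0))):
        u=np.array([px(x,n) for x in pose(b,p)]); u=((u-[c0,r0]+.5)*S-.5).astype(int)
        for i in range(8):
            for j in(1,2,4):
                if not i&j: cv2.line(w,tuple(map(int,u[i])),tuple(map(int,u[i|j])),col,1)
    rows.append(np.hstack([v[:295],w[:295]]))
cv2.imwrite("pics/ov.png",np.vstack(rows))
print(np.vstack(rows).shape)
```

```text
(590, 800, 3)
```

View pics/ov.png

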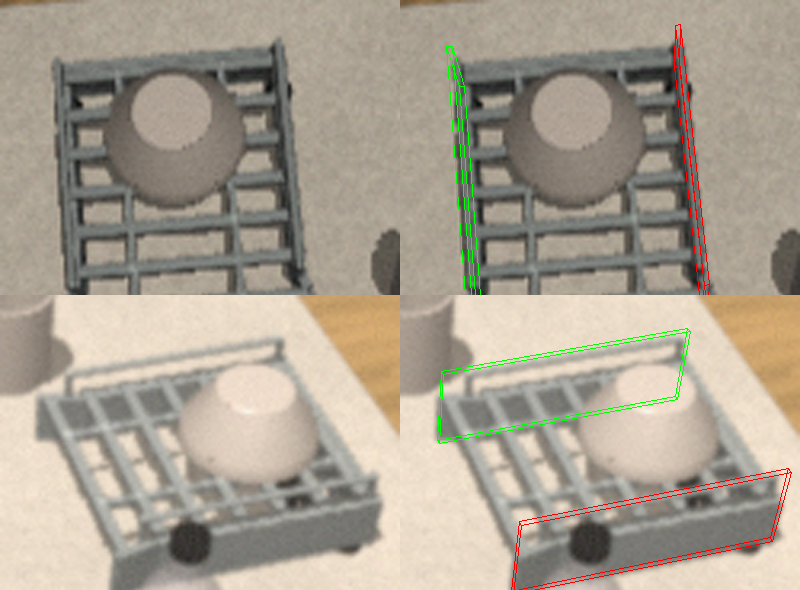

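The overlay shows that the real rims are thin inset rails, seen in the top crop running (57, 62)–(72, 285) and (278, 42)–(300, 270). My solid-wall model is wrong there. I'll fit lines to the bars and rails directly for the yaw.

Run:
```python
from fit import *
for n,(r0,r1,c0,c1) in(("top",(60,170,245,350)),("side",(145,240,338,460))):
    g=cv2.imread(f"pics/{n}0.png",0)[r0:r1,c0:c1]; g=cv2.convertScaleAbs(g,alpha=1.6); S=3
    L=cv2.createLineSegmentDetector(0).detect(cv2.resize(g,None,fx=S,fy=S,interpolation=cv2.INTER_CUBIC))[0][:,0]
    print(n)
    for l in L:
        a=[(l[i:i+2]+.5)/S-.5+[c0,r0] for i in(0,2)]
        for z in(47,70):
            A,B=[onplane(q,n,z) for q in a]; d=B-A; ln=np.hypot(*d[:2]); 
            if ln<60: continue
            ang=np.arctan2(d[1],d[0]); k=round(ang/(np.pi/2)); y=ang-k*np.pi/2
            if abs(y)<.12: print("x" if k%2==0 else "y",z,"yaw %.3f"%y,"len %.0f"%ln,A[:2],B[:2])
```

```text
top
x 47 yaw -0.008 len 141 [897.03 -62.47] [756.45 -61.32]
x 70 yaw -0.008 len 138 [886.52 -61.11] [748.86 -59.99]
x 47 yaw -0.010 len 76 [782.81 123.05] [858.57 122.32]
x 70 yaw -0.010 len 74 [774.67 120.56] [848.86 119.84]
x 47 yaw -0.003 len 182 [938.2 -54.5] [755.94 -53.98]
x 70 yaw -0.003 len 178 [926.84 -53.31] [748.35 -52.81]
y 47 yaw -0.011 len 76 [726.29 -38.16] [727.1   37.45]
y 70 yaw -0.011 len 74 [719.32 -37.31] [720.11  36.73]
y 47 yaw -0.006 len 74 [763.24  64.85] [762.82  -9.19]
y 70 yaw -0.006 len 73 [755.51  63.56] [755.09  -8.94]
y 47 yaw -0.008 len 71 [794.89  65.64] [794.3   -5.86]
y 70 yaw -0.008 len 70 [786.5   64.33] [785.92  -5.68]
x 47 yaw -0.003 len 76 [835.27 118.58] [758.93 118.84]
x 70 yaw -0.003 len 75 [826.04 116.17] [751.28 116.44]
y 47 yaw -0.023 len 61 [939.17  12.3 ] [937.77 -48.65]
side
y 47 yaw -0.004 len 115 [724.82 -53.67] [725.26  61.72]
y 70 yaw -0.004 len 112 [715.56 -75.24] [715.98  36.87]
y 47 yaw 0.005 len 65 [755.58 -10.29] [755.29  54.51]
y 70 yaw 0.005 len 63 [745.45 -33.09] [745.16  29.87]
x 47 yaw 0.002 len 106 [ 874.81 -102.14] [ 7
[... 363 characters left out ...]
 len 161 [918.81 105.09] [757.4  105.07]
x 47 yaw -0.002 len 189 [759.94 142.45] [949.1  142.11]
x 70 yaw -0.002 len 184 [749.68 115.31] [933.46 114.97]
x 47 yaw 0.009 len 63 [836.39 -64.97] [899.16 -64.43]
x 70 yaw 0.009 len 61 [823.96 -86.22] [884.94 -85.69]
y 47 yaw -0.000 len 167 [983.66   1.66] [983.68 169.11]
y 70 yaw -0.000 len 163 [967.04 -21.49] [967.05 141.2 ]
y 47 yaw -0.006 len 68 [763.9   62.96] [763.49  -5.07]
y 70 yaw -0.006 len 66 [753.53  38.08] [753.13 -28.02]
y 47 yaw -0.000 len 71 [795.7   64.69] [795.7  -6.2]
y 70 yaw -0.000 len 69 [784.42  39.75] [784.42 -29.12]
y 47 yaw -0.023 len 84 [940.93  52.49] [939.02 -31.41]
y 70 yaw -0.023 len 82 [925.52  27.9 ] [923.66 -53.62]
```

Rack: mouth at about (730, 29), yaw about -0.003. Tray: (571, -1), yaw about -0.075, so the fin is at about (450, 7). Next I'll grasp the fin.

```bash
cat >> h.py <<'E'
from scipy.spatial.transform import Rotation as Ro
def rot(yaw,flip=1): # tool down, fingers closing along yawed y
    return (Ro.from_euler("z",yaw)*Ro.from_rotvec([0,np.pi,0] if flip else [np.pi,0,0])).as_rotvec()
def st(tag=""):
    s=robot.observe(); print(tag,"t %.1f"%s["t"],s["tcp_pos"].round(2),"F",s["contact_force"].round(1),"M",s["wrist_torque"].round(2),"g %.3f %.1f"%(s["grip_width"],s["grip_force"])); return s
E
python3 - <<'E'
from h import *
for f in(0,1): print(f,kin.ik([450,7,120],rot(-.075,f)),kin.ik([680,28,16],rot(0,f)))
f=1
robot.movep([450,7,120],rot(-.075,f)); st("above")
robot.servo_line([450,7,16],feed=80); st("down")
grip(0.0,8); st("g8")
grip(0.0,40); st("g40")
cv2.imwrite("pics/g.png",viewer.read_camera("top")[:,:,::-1])
E
```

```text
0 [-0.85448064  0.36837323  0.91686179  2.19978    -0.42859774  0.75832788
 -1.29692234] [-0.56291643  0.86306557  0.71123925  1.66860575 -0.69839835  0.8810348
 -1.13240557]
1 [-0.43190032  0.27714612  0.39391709  2.17793814 -0.16120157  0.71322811
  1.56657512] [-0.19535673  0.74933372  0.15152406  1.64130087 -0.14943827  0.76229886
  1.59523719]
above t 3.7 [450.34   7.75 120.08] F [ 0.1 -0.1  0.3] M [ 0.01 -0.05  0.  ] g 0.997 0.0
down t 5.2 [450.37   7.06  16.4 ] F [0.4 0.2 0.8] M [ 0.05 -0.04  0.05] g 1.004 0.0
g8 t 6.3 [449.98   6.93  15.99] F [ 0.3 -0.5 -0.6] M [-0.01 -0.   -0.14] g 0.152 8.0
g40 t 6.5 [449.99   6.92  16.  ] F [-0.2 -0.8 -0.3] M [-0.08  0.03 -0.13] g 0.146 40.0
```

The grip width is 14 mm, so the fin is held. Next I'll slide the tray to a spot in front of the mouth, aligned with the rack, and measure it again.

Run:
```python
from fit import *
robot.servo_line([500,29,16],feed=40,rotation=rot(-.003)); robot.hold(.3); st("pre")
for n in("top","side"):
    cv2.imwrite(f"pics/pre_{n}.png",viewer.read_camera(n)[:,:,::-1])
    ms=[]
    for d in viewer.silhouettes("tray",n):
        m=d["mask"]; c=np.argwhere(m).mean(0)[::-1]
        if np.linalg.norm(c-px([615,29,15],n))<25: ms.append(fill(m))
    for o in("tray","fin","tray_back","rack"): print(o,[(world(d["at"],n),round(d["confidence"],2)) for d in viewer.pinpoint(o,n)[:1]])
    # LSD on the pan and rack rails
    g=cv2.convertScaleAbs(cv2.imread(f"pics/pre_{n}.png",0),alpha=1.6); S=3
    L=cv2.createLineSegmentDetector(0).detect(cv2.resize(g,None,fx=S,fy=S,interpolation=cv2.INTER_CUBIC))[0][:,0]
    for l in L:
        A,B=[onplane((l[i:i+2]+.5)/S-.5,n,30) for i in(0,2)]; d=B-A; ln=np.hypot(*d[:2]); M=(A+B)/2
        ang=np.arctan2(d[1],d[0]); k=round(ang/(np.pi/2)); y=ang-k*np.pi/2
        if ln>60 and abs(y)<.1 and 520<M[0]<710 and abs(M[1]-29)<95: print(n,"xy"[k%2],"yaw %.3f"%y,"len %.0f"%ln,M[:2])
    if ms: print(n,fit("tray",[621,29,0],{n:ms[0]}))
# overlay of expected tray & rack in top
im=cv2.imread("pics/pre_top.png")[50:280,230:400]; cv2.imwrite("pics/prec.png",cv2.resize(cv2.convertScaleAbs(im,alpha=1.6),None,fx=2.6,fy=2.6,interpolation=2))
```

```text
pre t 8.4 [500.07  29.02  16.  ] F [-1.1 -1.1  2.3] M [-0.26  0.42 -0.16] g 0.150 40.0
tray [(array([622.64,  28.57,   0.19]), 0.73)]
fin []
tray_back [(array([690.6 ,  28.92,  16.67]), 0.58)]
rack [(array([728.21,  31.34,  -2.27]), 0.9)]
top x yaw -0.007 len 124 [627.84 -42.61]
top y yaw -0.009 len 147 [688.43  30.21]
top y yaw -0.006 len 135 [680.36  31.17]
top (array([622.54,  29.66,   0.  ]), np.float64(1875.22216796875), np.uint64(2461))
tray [(array([622.56,  26.96,  -1.83]), 0.83)]
fin [(array([502.16,  32.82,  34.83]), 0.57)]
tray_back [(array([691.25,  27.95,  15.36]), 0.83)]
rack [(array([733.66,  26.71,  -1.69]), 0.63)]
side x yaw -0.044 len 107 [635.92 102.37]
side y yaw -0.000 len 164 [689.42  15.5 ]
side x yaw -0.009 len 119 [628.86 -46.39]
side y yaw -0.008 len 118 [679.84  16.09]
side (array([622.83,  28.32,  -0.01]), np.float64(430.5555419921875), np.uint64(3455))
```

View pics/prec.png

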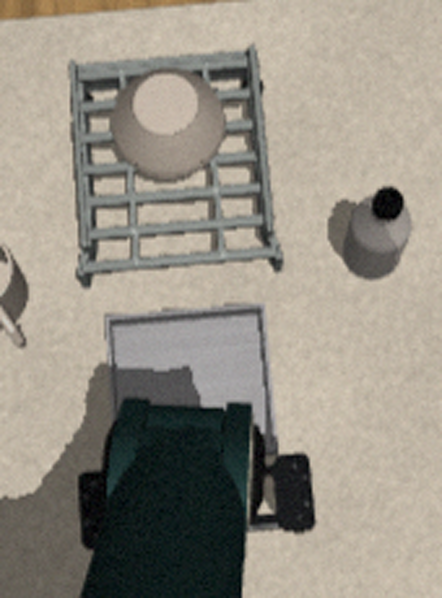

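The tray now sits straight in front of the mouth. In the crop its back edge is at (107–265, 310) and the rack mouth at (80–280, 270), and the soap and mug have not moved. The offset from the rack axis is 1 mm or less. Next I'll slide it in with force monitoring.

Run:
```python
from h import *
def go(x,y,feed): robot.servo_line([x,y,16],feed=feed)
y=29.2
def F(): return robot.observe()["contact_force"]
x=500
while x<664:
    x+=4; go(x,y,35); f=F()
    if x%20==0 or abs(f[1])>3: st(str(x))
    if abs(f[1])>4: y+=np.clip(f[1]*.1,-.6,.6)   # yield sideways
    if f[0]<-9 or abs(f[1])>9: print("STOP",f); break
robot.hold(.3); st("end"); print(y)
```

```text
520 t 10.3 [520.14  29.2   16.01] F [ 0.1 -0.6  2.2] M [-0.01  0.22 -0.04] g 0.149 40.0
540 t 11.7 [540.16  29.22  16.02] F [-1.3 -0.   3.5] M [0.01 0.38 0.01] g 0.149 40.0
560 t 13.0 [560.08  29.21  16.01] F [-1.5  0.4  4.5] M [0.02 0.45 0.01] g 0.153 40.0
580 t 14.3 [580.08  29.21  16.04] F [-1.6 -0.5  5. ] M [-0.05  0.58 -0.02] g 0.154 40.0
600 t 15.7 [600.09  29.23  16.03] F [-3.8  0.   4.5] M [-0.01  0.62 -0.02] g 0.148 40.0
620 t 17.0 [620.14  29.2   16.05] F [-3.3 -0.2  5.3] M [-0.05  0.64  0.01] g 0.151 40.0
640 t 18.3 [640.16  29.22  16.06] F [-2.2  0.2  5.4] M [-0.04  0.63 -0.03] g 0.152 40.0
660 t 19.7 [660.18  29.21  16.08] F [-1.6 -0.1  5.4] M [-0.    0.69  0.04] g 0.149 40.0
end t 20.2 [664.17  29.21  16.05] F [-2.2 -0.3  5.3] M [-0.06  0.59 -0.03] g 0.148 40.0
29.2
```

No wall contact; sliding friction is about 2.5 N. Next I'll feel for the buffer in fine steps.

Run:
```python
from h import *
def F():
    v=[]
    for _ in range(4): robot.hold(.02); v.append(robot.observe()["contact_force"])
    return np.mean(v,0)
x=664.; n=0
while x<702:
    x+=.5; robot.servo_line([x,29.2,16],feed=10); f=F(); n+=1
    if n%8==0 or f[0]<-4.5: print(x,f.round(1),robot.observe()["tcp_pos"][0].round(2))
    if f[0]<-8: break
# fine press to about 12.5 N total
while -15<f[0]>-12 and x<704:
    x+=.2; robot.servo_line([x,29.2,16],feed=5); robot.hold(.15); f=F(); print(x,f.round(1),robot.observe()["tcp_pos"][0].round(2))
for _ in range(4): robot.hold(.25); print(F().round(1))
st("held"); print(x)
```

```text
664.5 [-4.6  0.   6.9] 664.15
665.0 [-5.6 -0.   7.5] 664.31
665.5 [-4.9  0.3  7.7] 664.8
666.0 [-5.1 -0.1  7.9] 665.27
666.5 [-4.9 -0.2  7.9] 665.76
667.0 [-5.4 -0.1  7.6] 666.27
667.5 [-5.3 -0.2  7.2] 666.8
668.0 [-5.2  0.1  7.5] 667.3
668.5 [-5.1  0.2  7.8] 667.76
669.0 [-4.7 -0.2  7.7] 668.28
669.5 [-5.4  0.   7.5] 668.81
670.0 [-5.7  0.6  7.8] 669.32
670.5 [-5.6 -0.3  7.5] 669.79
671.0 [-5.5 -0.4  7.5] 670.3
671.5 [-5.6 -0.1  7.7] 670.82
672.0 [-5.1  0.1  7.3] 671.3
672.5 [-5.4  0.   7.9] 671.8
673.0 [-5.3 -0.   7.2] 672.29
673.5 [-5.3  0.2  7.5] 672.78
674.0 [-5.4 -0.3  7.6] 673.3
674.5 [-5.5 -0.1  7.1] 673.8
675.0 [-5.1 -0.1  7.4] 674.33
675.5 [-5.2 -0.1  7.8] 674.79
676.0 [-5.1  0.2  7.7] 675.3
676.5 [-5.3 -0.2  7.8] 675.83
677.0 [-5.  -0.   7.2] 676.28
677.5 [-5.3 -0.1  7.4] 676.79
678.0 [-5.5 -0.3  7.6] 677.33
678.5 [-5.1 -0.2  7.5] 677.83
679.0 [-5.   0.1  7.5] 678.34
679.5 [-5.1 -0.5  7.9] 678.83
680.0 [-5.2 -0.5  7.6] 679.34
680.5 [-5.5  0.   7.7] 679.81
681.0 [-5.7 -0.4  7.4] 680.34
681.5 [-5.  -0.2  8. ] 680.84
682.0 [-5.3  0.   7.5] 681.31
682.5 [-5.7 -0.4  7.9] 681.82
[... 402 characters left out ...]
  0.2  7.4] 688.85
690.0 [-5.1  0.2  7.3] 689.37
690.5 [-5.4  0.3  7.8] 689.83
691.0 [-5.  -0.2  8. ] 690.23
691.5 [-6.6 -0.1  9.1] 690.34
692.0 [-8.5 -0.1  9.3] 690.45
692.2 [-9.4 -0.4 10.1] 690.44
692.4000000000001 [-9.7 -0.1 10.8] 690.49
692.6000000000001 [-10.4  -0.1  10.4] 690.51
692.8000000000002 [-10.6  -0.3  11.2] 690.55
693.0000000000002 [-10.8  -0.1  11.8] 690.61
693.2000000000003 [-11.4  -0.2  12.3] 690.64
693.4000000000003 [-11.9  -0.   12.7] 690.65
693.6000000000004 [-13.   -0.6  12.8] 690.71
[-12.5  -0.1  12.8]
[-12.6   0.1  12.8]
[-12.4  -0.2  12.6]
[-12.9  -0.1  12.8]
held t 43.0 [690.71  29.15  16.04] F [-12.9  -0.4  12.9] M [-0.06  2.16  0.02] g 0.147 40.0
693.6000000000004
```

The buffer was met at a TCP x of about 690.2. Friction rises with the downward bearing force, so the net press is only about 5 N. I'll press further, ease off and release.

Run:
```python
from h import *
def F(k=4):
    v=[]
    for _ in range(k): robot.hold(.02); v.append(robot.observe()["contact_force"])
    return np.mean(v,0)
x=693.6; f=F(); p=0
while f[0]>-17.5 and p<691.25 and x<698:
    x+=.4; robot.servo_line([x,29.2,16],feed=8); robot.hold(.1); f=F(); p=robot.observe()["tcp_pos"][0]; print(round(x,1),f.round(1),p.round(2))
for _ in range(4): robot.hold(.25); print(F().round(1))
st("held")
while f[0]<-4 and x>690.5:
    x-=.6; robot.servo_line([x,29.2,16],feed=12); f=F(3); print(round(x,1),f.round(1),robot.observe()["tcp_pos"][0].round(2))
st("eased")
```

```text
694.0 [-13.5  -0.5  13.4] 690.8
694.4 [-13.9   0.   14.2] 690.88
694.8 [-15.2   0.1  14.8] 690.96
695.2 [-15.7   0.1  16.1] 691.03
695.6 [-16.7  -0.1  16.4] 691.06
696.0 [-17.5  -0.5  17.6] 691.14
696.4 [-17.9  -0.2  18. ] 691.2
[-18.4  -0.6  17.8]
[-18.4  -0.9  18.1]
[-17.8   0.3  17.8]
[-18.2  -0.3  18.2]
held t 47.2 [691.2   29.11  16.01] F [-18.1  -0.7  18.1] M [-0.19  3.64 -0.01] g 0.147 40.0
695.8 [-16.   -0.7  16.7] 691.2
695.2 [-14.5  -0.3  15. ] 691.25
694.6 [-12.1  -0.6  13.8] 691.27
694.0 [-10.2   0.3  12.3] 691.28
693.4 [-7.8 -0.7 10.5] 691.34
692.8 [-6.  -0.3  9.2] 691.32
692.2 [-3.8 -1.2  7.9] 691.35
eased t 49.3 [691.35  29.1   16.02] F [-3.3 -1.3  8.1] M [-0.03  1.45 -0.  ] g 0.148 40.0
```

The net press was about 8–10 N for over 1 s, judged by both displacement and force. Next I'll release, retreat and check.

Run:
```python
from h import *
grip(1.0,40); st("open")
p=robot.observe()["tcp_pos"]
robot.servo_line([p[0],p[1],130],feed=100); st("up")
robot.servo_line([p[0]-140,p[1],200],feed=200); st("away")
for n in("top","side"):
    im=viewer.read_camera(n); 
    for o in("tray","tray_back"): print(n,o,[(world(d["at"],n).round(1),round(d["confidence"],2)) for d in viewer.pinpoint(o,n)[:1]])
    c=(im[50:250,220:420] if n=="top" else im[130:330,260:460])[:,:,::-1]
    cv2.imwrite(f"pics/f_{n}.png",c)
v=np.hstack([cv2.imread(f"pics/f_{n}.png") for n in("top","side")]); cv2.imwrite("pics/f.png",cv2.resize(cv2.convertScaleAbs(v,alpha=1.5),None,fx=2,fy=2))
```

```text
open t 50.5 [692.21  29.18  16.02] F [-0.1 -0.5  0.4] M [0.02 0.03 0.02] g 1.000 0.0
up t 51.8 [691.63  29.19 129.04] F [ 0.5 -0.2 -0.3] M [ 0.07 -0.02  0.01] g 0.999 0.0
away t 52.7 [552.77  29.29 199.7 ] F [0.1 0.1 0. ] M [-0.02  0.   -0.06] g 1.000 0.0
top tray [(array([ 8.081e+02,  3.010e+01, -8.000e-01]), 0.75)]
top tray_back []
side tray [(array([815.1,  30.6,  -0. ]), 0.69)]
side tray_back [(array([882.7,  27.4,  17.5]), 0.73)]
```

View pics/f.png

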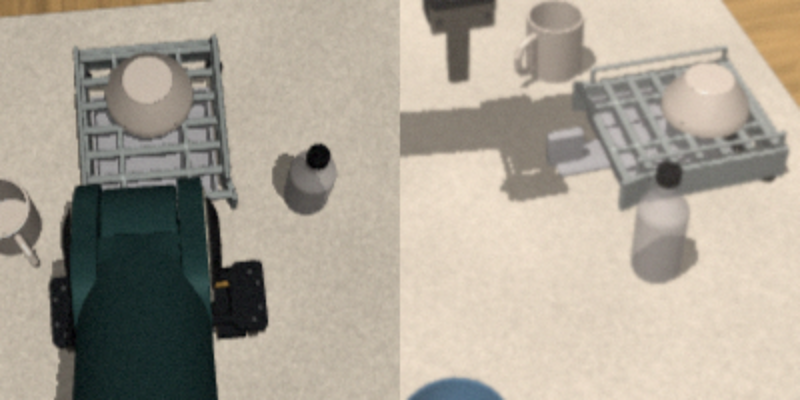

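The tray lies flat and straight under the bars, with its fin at (565, 145) in the right-hand half. Its back edge is at x of about 883, as expected at the buffer. The gripper is clear, and the soap, mug and blue bowl have not moved.

```bash
python3 -c "
from h import *
print(robot.job_done())"
```

```text
the job is handed in; nothing more can be done
None
```

The job is handed in, verdict not shown: the tray was slid in without touching the walls, pressed on the buffer at an estimated 8–10 N for over a second, and released at the buffer, with the soap, mug and bowl still in place.

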